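# Slide a dish home under a low reader bridge and start the reading

## Robot

A 6-joint arm with a two-finger parallel gripper is mounted at the origin on a cart in front of the work surface, level with it; the furniture and walls round the work are solid. World frame = base frame: x ahead of the robot, y to its left, z up, the work surface at z = 0. Lengths are in m, angles in rad, forces in N, time in s.
With the tool pointing down it reaches from about 0.35 to 0.85 m from the base axis. Payload 8.1 kg.
Tool frame: the origin (TCP) lies on the mounting face of the last link; the fingertips stand 186 mm ahead of it and the grasp point (between the pads) lies 167 mm ahead of it; z points along the fingers, y is the line along which they close (so a half turn about z gives the same grasp; the last joint's range is limited). The gripper opens to 93 mm and grips with 3 to 60 N. Pads are 15 mm wide; open, the fingers measure 128 mm over their backs; the gripper's body (75 mm by 188 mm) begins 65 mm behind the grasp point.
Start: joints at [-1.416, 0.13, 1.488, -0, 1.523, -0.085], TCP at [0.143, -0.583, 0.405] pointing down, gripper open.
Joint ranges: [-2.96, 2.96], [-0.89, 2.26], [0.02, 2.5], [-1.34, 4.48], [0, 2.73], [-2.66, 2.66]. Speed limits (rad/s): [2.39, 2.39, 2.79, 3.14, 3.14, 3.14].

## Interface

Orientations are given as a rotation vector (axis times angle).
In Python, from plant import * gives the robot as it stands. The module is installed in compiled form; this text tells all that it offers.
- The arm moves only by the tool arm_command, never from a script. Its argument "increments" is a list of rows, each a list of 6 numbers: the shift along the tool's x, y, z in units of 0.2 m (1.0 is 0.2 m), then the turn, a rotation vector about the tool's x, y, z in units of pi rad (1.0 is pi rad). A call has exactly 5 rows; each row is the pose to reach, as a shift and turn from the pose commanded when the call began, along the tool's axes at that moment, turning the shorter way round; what a row does not reach only later rows make up. A row lasts 1/8 s, in which the tool goes at most 62.5 mm and 10.7 degrees, less where a joint would pass 70% of its speed; a pose out of reach is approached as far as the arm can. A call with a number of a shift or a turn outside -1 to 1 is refused whole. A call with a gripper value outside its range is refused whole. "fingers" is the closure, from -1 (fully open) to 1 (shut), set as the call begins (left out, the last holds). The fingers move at their own pace and stop on an object; "force" is the grip in N (left out, the last holds). Time passes only in rows, so rows that repeat a pose let the fingers close, or fill a call up. It gives the time, the measured TCP pose, the force, the opening and the grip force at its end, in the units of the state.
- read_state(): the state, without advancing time (a new reading comes with each control period).
- read_camera(name): name is "side" or "top"; returns a dict with "image" (400x640x3 uint8, red, green, blue), "fx", "fy", "cx", "cy" (pixels), "k1" (the pictures are not rectified: a ray, as slopes to the right and down, at radius r is drawn at 1 + k1 r^2 times it, then the intrinsics apply), "T" (4x4, takes a point from camera to world coordinates). Camera axes: x right, y down, z forward; pixel columns grow to the right and rows downward; lengths in m; the calibration is good to about 2 mm. A picture is of the moment at which its call begins. There is no depth.
- close_job(): hands the job in; it is judged then, once.
The state is a dict: "t": time; "q": joint angles; "dq": joint speeds; "joint_torque": joint torques, N m; "tool_pos": TCP position; "orientation": TCP orientation; "force": force on the tool from outside, world axes, zero at the start; "wrist_torque": the same for the moment, N m; "opening": finger opening in m; "gripper_force": force on a finger pad.
Only numpy, scipy, OpenCV 4.12 (cv2) and the standard library are available. Lean on these libraries where they do the work, as an engineer would, in place of code of your own. Each camera call takes 0.05 s, during which the arm holds its last target. There are 200 camera calls.

## Task

With the fingertips only, push the closed petri dish flat along the bench, gently and without gripping or lifting it, in under the low bridge of the white reader until it is fully home against the stop at the back. Only then press the green button on the reader all the way down to start the reading, and let go of it. Leave the dish home and do not disturb the bottles standing round it.

Things in the scene. Friction and masses are not known exactly. Their poses are not given: they have to be found in the camera images.
- dish: Closed round petri dish, white, loose, 60 mm across and 15 mm high, about 40 g (it varies). Origin at the centre of its underside, z up. It stands in front of the reader's mouth, about 70 to 125 mm short of home and up to 30 mm to either side, on open bench.
- reader: White reader with a low bridge, fixed to the bench; place and yaw vary. Origin on the bench where the dish's centre lies when fully home; x points into the open mouth (the way to push), y left, z up. Channel between side walls y = -36 and +36 mm, floor is the bench, stop face at x = +30 mm. Right leg ends at y = -48; left leg is a pod, y 36 to 92 mm, 27 mm high, with the button.
- reader_mouth (a point): Middle of the lower front edge of the bridge's roof, at x = -16 mm in the reader's frame, 19 mm above the bench. The roof runs from here to x = +38 mm, top at 26 mm (a grey housing on it, x 20 to 34 mm, reaches 36 mm). A dish that is home still sticks out 14 mm in front of this edge, so fingers pushing its back rim stay in front of the roof.
- start_button_top (a point): Centre of the top of the green push button (24 mm across) on the reader's left pod, at x = +16 mm, y = +64 mm in the reader's frame. It is pressed straight down.
- start_button (a joint): Travel of the green button in m: 0 released, 0.006 fully down; a spring brings it back (about 4 N when fully down).
- blue_bottle: Small blue bottle, loose, 34 mm across, 92 mm high, upright to the right of the reader. Origin at the centre of its underside. Leave alone.
- violet_bottle: Violet bottle with black cap, loose, 40 mm across, 104 mm high, upright to the right of the dish. Origin at the centre of its underside. Leave alone.
- oil_bottle: Small amber bottle with black cap, loose, 26 mm across, 61 mm high, upright behind the reader. Origin at the centre of its underside. Leave alone.
Things that resemble listed ones, but are neither listed nor needed, are in the scene too. Leave any brown look-alike of the dish alone.

How it is judged:
By the outcome, as a careful person would: the job done as asked, in the order asked, and still so for the second after the job is handed in, with the robot touching nothing.
It also fails if it takes over 48 s, if anything falls off the work surface, if the arm or the gripper's body presses on something with over 40 N, if the wrist force passes 120 N, or if a joint passes its speed limit or range.

## Working session

There is one attempt and no reset: what is moved stays moved. The work goes in short steps, Python scripts to look and compute and a tool call to move; the robot and the scene stay as the last step left them, time stands still between calls to the robot, and variables do not carry over. Pictures are saved under pics/ and viewed, at most 10 in all, crops included, and the job is handed in when it is done.

Besides the shell and the picture viewer there is one more tool, called after "Call:" as name(argument=value, ...), one argument or row to a line, values as JSON. arm_command: Moves the arm, as the interface text tells. Shifts and turns lie within -1 to 1; 1 stands for 0.2 m of shift or pi rad of turn. Its arguments: {"type":"object","properties":{"increments":{"type":"array","items":{"type":"array","items":{"type":"number","minimum":-1,"maximum":1}}},"fingers":{"type":"number"},"force":{"type":"number"}},"required":["increments"]}

```bash
mkdir -p pics; cat > h.py <<'E'
import numpy as np, cv2
from plant import *
from scipy.spatial.transform import Rotation as R
def ray(c,u,v):
    K=np.array([[c["fx"],0,c["cx"]],[0,c["fy"],c["cy"]],[0,0,1.]])
    p=cv2.undistortPoints(np.array([[[u,v]]],float),K,np.array([c["k1"],0,0,0,0.]))[0,0]
    # exact inverse by fixed-point of r_d=r(1+k1 r^2) is what undistortPoints does
    T=np.array(c["T"]); return T[:3,3],T[:3,:3]@np.array([p[0],p[1],1])
def onplane(c,u,v,z):
    o,d=ray(c,u,v); return o+d*(z-o[2])/d[2]
def proj(c,P):
    T=np.linalg.inv(np.array(c["T"])); q=T[:3,:3]@np.array(P,float)+T[:3,3]
    x,y=q[0]/q[2],q[1]/q[2]; s=1+c["k1"]*(x*x+y*y)
    return c["fx"]*x*s+c["cx"],c["fy"]*y*s+c["cy"]
E
python3 - <<'E'
from h import *
import pickle
cs={}
for n in("top","side"):
    c=read_camera(n);cs[n]=c
    cv2.imwrite(f"pics/{n}0.png",c["image"][:,:,::-1]); print(n,c["fx"],c["k1"],np.round(c["T"],3).tolist())
pickle.dump(cs,open("c0.pkl","wb"))
s=read_state();print(s["t"],s["tool_pos"],s["orientation"],s["opening"])
print(R.from_rotvec(s["orientation"]).as_matrix().round(3))
E
```

```text
top 466.43803819927746 -0.09812174241457526 [[-0.007, -0.989, 0.145, 0.478], [-0.999, 0.013, 0.038, 0.137], [-0.039, -0.144, -0.989, 0.895], [0.0, 0.0, 0.0, 1.0]]
side 468.13465944761606 -0.08453546040785313 [[0.998, -0.055, 0.029, 0.567], [-0.058, -0.667, 0.743, -0.504], [-0.022, -0.743, -0.669, 0.658], [0.0, 0.0, 0.0, 1.0]]
0.1 [ 0.1424701  -0.58261607  0.40377913] [-3.11736612e+00 -3.75500621e-01  6.22058593e-05] 0.09273357983052666
[[ 0.971  0.237 -0.   ]
 [ 0.237 -0.971  0.002]
 [ 0.    -0.002 -1.   ]]
```

View pics/top0.png

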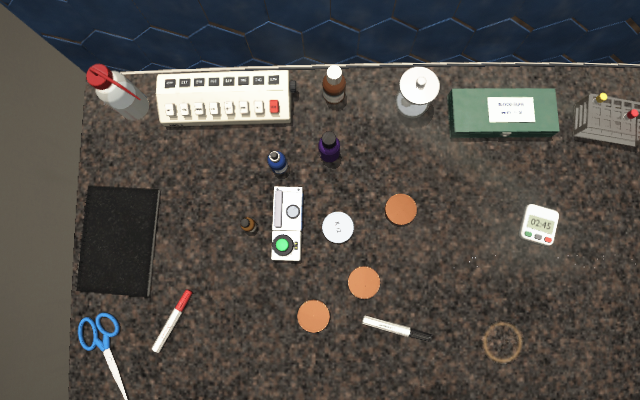

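View pics/side0.png

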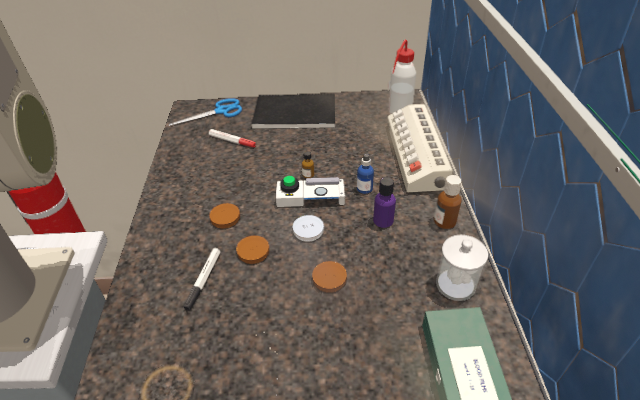

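Candidates: the dish is white at top (338,227) / side (308,228). The brown discs at top (401,209), (364,282) and (313,316) are look-alikes. The white-lidded jar at (419,90) is tall and the timer at (540,225) is square. So (338,227), the only flat white disc and in front of the reader (287,224), fits. The reader's pod and green button are at (282,245), and its mouth faces image-right. I'll measure next and confirm with a crop.

```bash
cat > m.py <<'E'
from h import *
def cont(m):
    cc=cv2.findContours(m.astype(np.uint8),cv2.RETR_EXTERNAL,cv2.CHAIN_APPROX_NONE)[0]
    return sorted(cc,key=cv2.contourArea)[::-1]
def white(im,box):
    h=cv2.cvtColor(im,cv2.COLOR_RGB2HSV); m=(h[...,1]<60)&(h[...,2]>140)
    k=np.zeros_like(m);x0,y0,x1,y1=box;k[y0:y1,x0:x1]=1
    return m&k
def green(im,box):
    h=cv2.cvtColor(im,cv2.COLOR_RGB2HSV); m=(h[...,1]>120)&(h[...,2]>100)&(abs(h[...,0].astype(int)-65)<20)
    k=np.zeros_like(m);x0,y0,x1,y1=box;k[y0:y1,x0:x1]=1
    return m&k
def plane(c,ct,z): return np.array([onplane(c,u,v,z)[:2] for u,v in ct.reshape(-1,2)],np.float32)
E
python3 - <<'E'
from m import *
import pickle
cs=pickle.load(open("c0.pkl","rb"));t,s=cs["top"],cs["side"]
d=cont(white(t["image"],(315,205,362,250)))[0]
print("dish top",cv2.minEnclosingCircle(plane(t,d,.015)), cv2.fitEllipse(plane(t,d,.015)*1000))
d=cont(white(s["image"],(285,210,332,245)))[0]
print("dish side",cv2.fitEllipse(d),cv2.minAreaRect(plane(s,d,.015)*1000))
r=cont(white(t["image"],(262,180,310,266)))
r=np.vstack([x for x in r if cv2.contourArea(x)>50])
p=plane(t,r,.026);rc=cv2.minAreaRect(p*1000);print("reader",rc,cv2.boxPoints(rc).round(1).tolist())
g=cont(green(t["image"],(262,225,310,266)))[0];g2=cont(green(s["image"],(270,170,310,200)))[0]
a,b=cv2.fitEllipse(g),cv2.fitEllipse(g2);print(a,b)
o1,d1=ray(t,*a[0]);o2,d2=ray(s,*b[0])
x=np.linalg.lstsq(np.c_[d1,-d2],o2-o1,rcond=None)[0];P=o1+d1*x[0];Q=o2+d2*x[1];print("button",P,Q)
for z in(.033,.036,.04):print(z,onplane(t,*a[0],z),onplane(s,*b[0],z))
for n,(x,y) in dict(blue=(277,165),viol=(330,155),oil=(250,228)).items():print(n,onplane(t,x,y,.03))
A=cv2.resize(t["image"][130:280,225:375],(600,600),interpolation=2);cv2.imwrite("pics/crop.png",A[:,:,::-1])
E
```

```text
dish top ((0.5601611733436584, 0.12587809562683105), 0.030274303629994392) ((560.0123291015625, 126.02373504638672), (58.220314025878906, 58.56685256958008), 109.48014068603516)
dish side ((307.73895263671875, 227.38571166992188), (25.596515655517578, 31.33639907836914), 88.81700897216797) ((562.444580078125, 121.66439819335938), (60.21067810058594, 69.39261627197266), 18.755088806152344)
reader ((567.6665649414062, 221.88352966308594), (54.904022216796875, 139.6835479736328), 87.87877655029297) [[496.8999938964844, 197.0], [636.4000244140625, 191.89999389648438], [638.5, 246.6999969482422], [498.8999938964844, 251.89999389648438]]
((281.8293151855469, 244.3525390625), (11.592930793762207, 12.324134826660156), 70.1468734741211) ((288.8780517578125, 180.5150146484375), (9.509650230407715, 11.21056079864502), 81.49969482421875)
button [0.52608532 0.22866914 0.04347049] [0.5272633  0.22879984 0.04355077]
0.033 [0.52667438 0.22979157 0.033     ] [0.52658597 0.24138551 0.033     ]
0.036 [0.5265056  0.22946997 0.036     ] [0.52677857 0.23780691 0.036     ]
0.04 [0.52628057 0.22904117 0.04      ] [0.52703535 0.23303544 0.04      ]
blue [0.67790582 0.23972335 0.03      ]
viol [0.69571071 0.13847624 0.03      ]
oil [0.55794842 0.2901462  0.03      ]
```

View pics/crop.png

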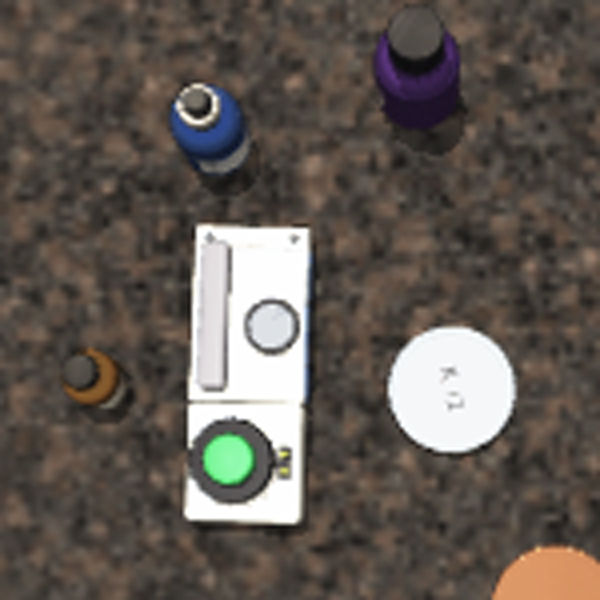

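The crop shows the plain white disc in front of the mouth (the dish), the reader at the left, and green on the pod at crop (228,460). The measurements agree with the given sizes:
- The reader measures 55×140 mm, with yaw about 87.9° and home at about (0.589, 0.210).
- The button is predicted at (0.526, 0.228), matching the measured point.
- The dish is about 85 mm short and 26 mm left.

Plan: close the fingers and line tool y up with the push axis, which keeps the wide body away from the tall bottles. Then push sideways, then forward.

Call:
arm_command(
  increments=[
    [0.2,-0.2,0,0,0,0.018],
    [0.4,-0.4,0,0,0,0.036],
    [0.6,-0.6,0,0,0,0.054],
    [0.8,-0.8,0,0,0,0.072],
    [1,-1,0,0,0,0.088],
  ],
  fingers=1,
  force=20,
)

```text
t: 0.72
tool_pos: [0.2898, -0.3393, 0.4044]
orientation: [-3.141, 0.061, 0.0]
force: [0.5, -0.4, 0.3]
opening: 0.0479
gripper_force: 0.0
```

Call:
arm_command(
  increments=[
    [0.14,-0.2,0,0,0,0],
    [0.28,-0.4,0,0,0,0],
    [0.42,-0.6,0,0,0,0],
    [0.56,-0.8,0,0,0,0],
    [0.7,-1,0,0,0,0],
  ],
)

```text
t: 1.35
tool_pos: [0.4371, -0.1448, 0.4045]
orientation: [3.141, -0.058, -0.0]
force: [0.8, -0.4, 0.1]
opening: 0.0007
gripper_force: 0.0
```

Call:
arm_command(
  increments=[
    [0.07,-0.2,0.1,0,0,0],
    [0.14,-0.4,0.2,0,0,0],
    [0.2,-0.6,0.3,0,0,0],
    [0.27,-0.8,0.4,0,0,0],
    [0.34,-1,0.5,0,0,0],
  ],
)

```text
t: 1.98
tool_pos: [0.5119, 0.0525, 0.3038]
orientation: [3.141, -0.057, -0.0]
force: [0.5, -1.0, 0.2]
opening: 0.0006
gripper_force: 0.0
```

Call:
arm_command(
  increments=[
    [0,-0.19,0,0,0,0],
    [0,-0.376,0.1,0,0,0],
    [0,-0.376,0.3,0,0,0],
    [0,-0.376,0.5,0,0,0],
    [0,-0.376,0.56,0,0,0],
  ],
)

```text
t: 2.6
tool_pos: [0.5128, 0.1261, 0.1896]
orientation: [3.14, -0.057, -0.009]
force: [0.3, -0.7, -0.4]
opening: 0.001
gripper_force: 0.0
```

```bash
python3 - <<'E'
from h import *
for n in("side",):
    c=read_camera(n);A=cv2.resize(c["image"][140:290,200:420],(792,540));cv2.imwrite(f"pics/{n}1.png",A[:,:,::-1])
s=read_state();print(s["tool_pos"],s["force"])
E
```

```text
[0.51300461 0.12596401 0.18958668] [-0.71184685 -0.38669778 -1.12419182]
```

View pics/side1.png

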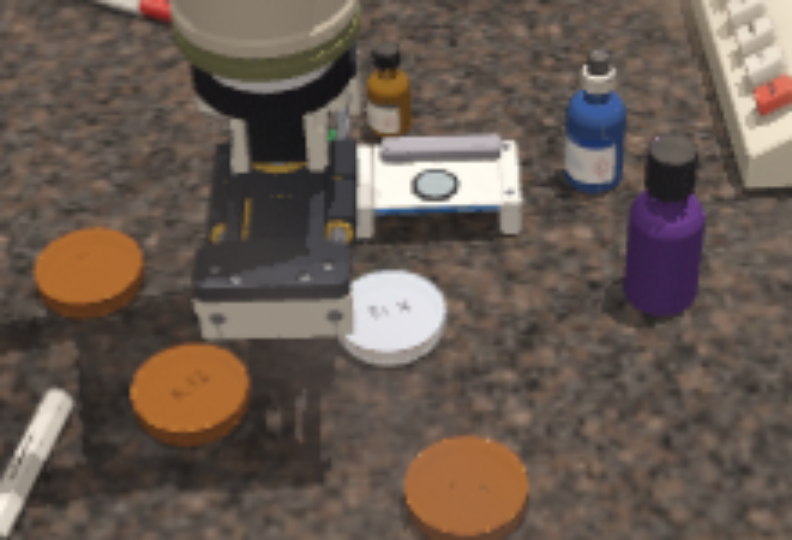

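The side view shows the body to the left of the white dish (crop 392,315), clear of all the bottles. The fingers stand hidden behind the body. Next is the sideways push.

Call:
arm_command(
  increments=[
    [0.025,0,-0.01,0,0,0],
    [0.045,0,-0.01,0,0,0],
    [0.065,0,-0.01,0,0,0],
    [0.085,0,-0.01,0,0,0],
    [0.105,0,-0.01,0,0,0],
  ],
)

```text
t: 3.28
tool_pos: [0.5359, 0.1254, 0.195]
orientation: [-3.141, 0.058, -0.0]
force: [-0.5, -0.0, 0.5]
opening: 0.0004
gripper_force: 0.4
```

Call:
arm_command(
  increments=[
    [0.02,0,0,0,0,0],
    [0.04,0,0,0,0,0],
    [0.055,0,0,0,0,0],
    [0.065,0,0,0,0,0],
    [0.065,0,0,0,0,0],
  ],
)

```text
t: 3.9
tool_pos: [0.5487, 0.1249, 0.1947]
orientation: [-3.141, 0.058, -0.0]
force: [-1.0, -0.9, -0.1]
opening: 0.0007
gripper_force: 0.0
```

```bash
cat > d.py <<'E'
from m import *
X=np.array([.0365,.9993]);Y=np.array([-.9993,.0365]);O=np.array([.5892,.2100])
def rf(p): p=np.array(p[:2])-O; return np.round([p@X*1000,p@Y*1000],1)
E
python3 - <<'E'
from d import *
s=read_state();print(s["tool_pos"],rf(s["tool_pos"]),s["force"])
c=read_camera("side");h=cv2.cvtColor(c["image"],cv2.COLOR_RGB2HSV)
# right edge & back of dish in side view: use rightmost / lowest / centre
for d in cont(white(c["image"],(285,206,345,250)))[:2]:
    print(cv2.contourArea(d),cv2.boundingRect(d)); q=d.reshape(-1,2)
    for z,p in((.015,q[q[:,0].argmax()]),(0.0,q[q[:,1].argmax()])):print(p,rf(onplane(c,*p,z)))
A=cv2.resize(c["image"][140:290,200:420],(792,540));cv2.imwrite("pics/side2.png",A[:,:,::-1])
E
```

```text
[0.54870677 0.12494067 0.19472153] [-86.5  37.4] [-1.00402328 -0.85924599 -0.1229778 ]
776.5 (285, 214, 53, 27)
[337 230] [-99.5 -30.4]
[318 240] [-109.8    6.2]
0.0 (312, 211, 2, 1)
[313 211] [-45.5  14.8]
[312 211] [-29.8  17.2]
```

View pics/side2.png

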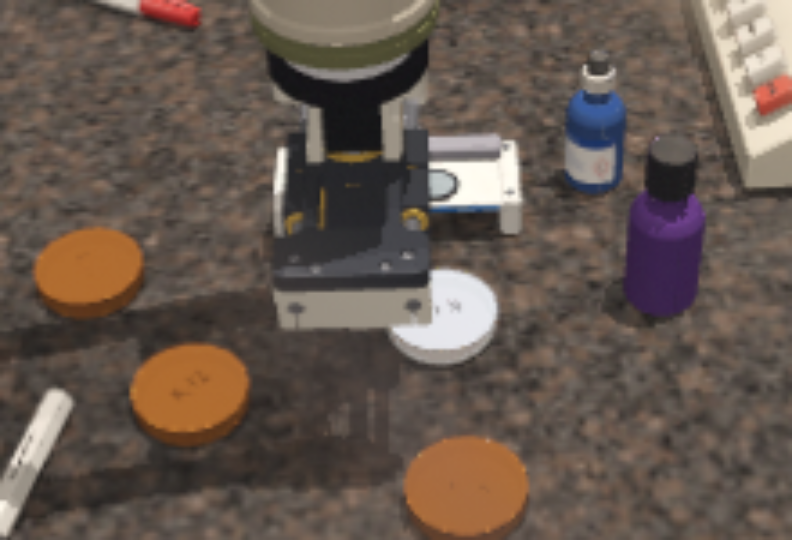

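The dish is now centred: its right edge is at reader y ≈ -30, so its centre is at about -0.4. It sits at crop (443,315). The bottles are untouched. Next I back off, lift, go round behind the dish, and push.

Call:
arm_command(
  increments=[
    [-0.06,0,0,0,0,0],
    [-0.06,0,-0.25,0,0,0],
    [0.05,0.14,-0.25,0,0,0],
    [0.19,0.283,-0.25,0,0,0],
    [0.19,0.283,-0.25,0,0,0],
  ],
)

```text
t: 4.58
tool_pos: [0.585, 0.0653, 0.2451]
orientation: [3.141, -0.061, 0.002]
force: [-1.0, 0.4, 0.1]
opening: 0.0007
gripper_force: 0.0
```

Call:
arm_command(
  increments=[
    [0,0,0.1,0,0,0],
    [0,0,0.2,0,0,0],
    [0,0,0.25,0,0,0],
    [0,0,0.262,0,0,0],
    [0,0,0.262,0,0,0],
  ],
)

```text
t: 5.2
tool_pos: [0.5845, 0.0672, 0.1924]
orientation: [3.141, -0.057, 0.0]
force: [0.4, -0.2, -0.2]
opening: 0.0004
gripper_force: 0.0
```

```bash
python3 - <<'E'
from d import *
s=read_state();print(s["tool_pos"],rf(s["tool_pos"]),s["force"])
c=read_camera("top");A=cv2.resize(c["image"][130:280,225:425],(800,600));cv2.imwrite("pics/top3.png",A[:,:,::-1])
E
```

```text
[0.58450064 0.06721019 0.1923504 ] [-142.9   -0.5] [ 0.3505207  -0.24593584 -0.18264797]
```

View pics/top3.png

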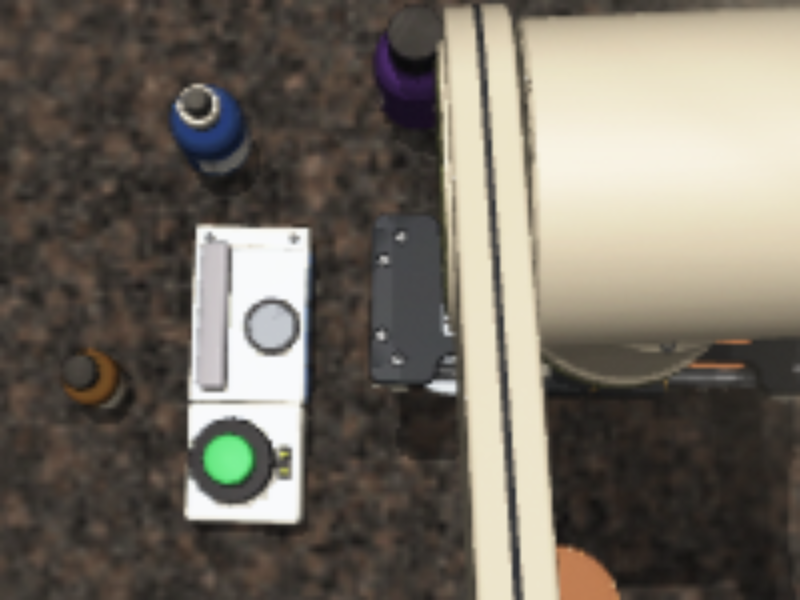

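The top view shows the fingers behind the dish, with the body above it and clear of the violet bottle at crop (410,80). The dish itself is hidden. Now the forward push, watching the force.

Call:
arm_command(
  increments=[
    [0,-0.035,0,0,0,0],
    [0,-0.06,0,0,0,0],
    [0,-0.085,0,0,0,0],
    [0,-0.11,0,0,0,0],
    [0,-0.135,0,0,0,0],
  ],
)

```text
t: 5.88
tool_pos: [0.5856, 0.0943, 0.1925]
orientation: [3.141, -0.058, 0.0]
force: [0.1, -1.4, 1.7]
opening: 0.0002
gripper_force: 1.0
```

Call:
arm_command(
  increments=[
    [0,-0.03,0,0,0,0],
    [0,-0.06,0,0,0,0],
    [0,-0.09,0,0,0,0],
    [0,-0.12,0,0,0,0],
    [0,-0.15,0,0,0,0],
  ],
)

```text
t: 6.5
tool_pos: [0.5866, 0.1243, 0.1924]
orientation: [3.141, -0.058, 0.0]
force: [-1.4, -2.4, 2.6]
opening: 0.0001
gripper_force: 1.7
```

```bash
python3 - <<'E'
from d import *
s=read_state();print(s["tool_pos"],rf(s["tool_pos"]),s["force"])
c=read_camera("side");A=cv2.resize(c["image"][130:280,230:430],(800,600));cv2.imwrite("pics/side4.png",A[:,:,::-1])
E
```

```text
[0.58662119 0.12433388 0.19242812] [-85.7  -0.5] [-1.35595988 -2.3646606   2.61151901]
```

View pics/side4.png

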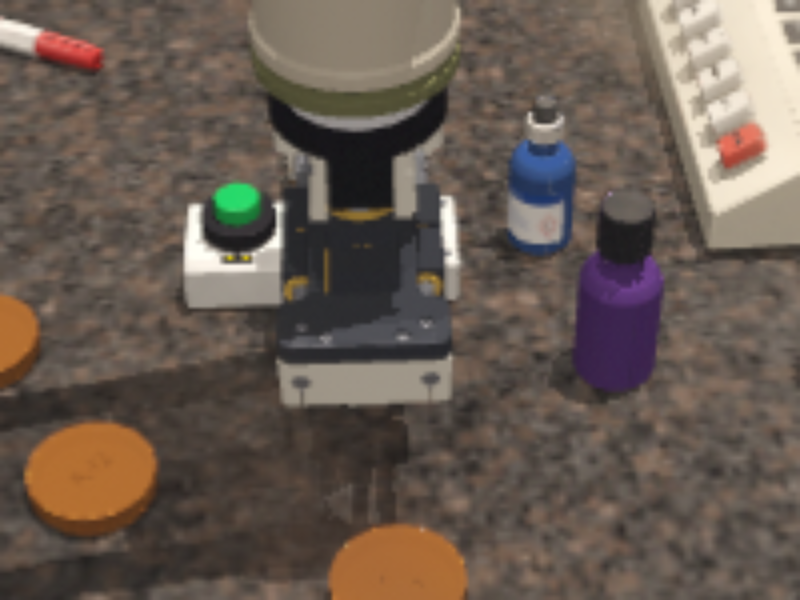

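The dish is hidden below the body, and the bottles are unmoved. Contact is light at 2 N, so I continue slowly.

Call:
arm_command(
  increments=[
    [0,-0.02,0,0,0,0],
    [0,-0.04,0,0,0,0],
    [0,-0.06,0,0,0,0],
    [0,-0.075,0,0,0,0],
    [0,-0.075,0,0,0,0],
  ],
)

```text
t: 7.18
tool_pos: [0.587, 0.1393, 0.1923]
orientation: [-3.141, 0.057, 0.0]
force: [0.0, -0.1, 1.0]
opening: 0.0006
gripper_force: 0.8
```

```bash
python3 - <<'E'
from d import *
s=read_state();print(s["t"],s["tool_pos"],rf(s["tool_pos"]),s["force"],s["gripper_force"])
E
```

```text
7.175 [0.58704977 0.13930238 0.19228877] [-70.7  -0.4] [ 0.04842422 -0.10149307  0.97362557] 0.8096967078745365
```

Call:
arm_command(
  increments=[
    [0,-0.02,0,0,0,0],
    [0,-0.04,0,0,0,0],
    [0,-0.06,0,0,0,0],
    [0,-0.08,0,0,0,0],
    [0,-0.09,0,0,0,0],
  ],
)

```text
t: 7.8
tool_pos: [0.5877, 0.1573, 0.1922]
orientation: [-3.141, 0.057, 0.0]
force: [-1.2, -1.9, 2.3]
opening: 0.0004
gripper_force: 1.4
```

Call:
arm_command(
  increments=[
    [0,-0.005,0,0,0,0],
    [0,-0.01,0,0,0,0],
    [0,-0.015,0,0,0,0],
    [0,-0.02,0,0,0,0],
    [0,-0.02,0,0,0,0],
  ],
)

```text
t: 8.43
tool_pos: [0.5879, 0.161, 0.1923]
orientation: [-3.141, 0.058, 0.0]
force: [0.5, -0.9, 1.8]
opening: 0.0004
gripper_force: 0.9
```

```bash
python3 - <<'E'
from d import *
s=read_state();print(s["t"],s["tool_pos"],rf(s["tool_pos"]),s["force"],s["gripper_force"])
E
```

```text
8.425 [0.587891   0.16101593 0.19231547] [-49.   -0.5] [ 0.45287597 -0.90049355  1.83424972] 0.8660481311380863
```

Creep until the force rises against the stop.

Call:
arm_command(
  increments=[
    [0,-0.003,0,0,0,0],
    [0,-0.006,0,0,0,0],
    [0,-0.009,0,0,0,0],
    [0,-0.01,0,0,0,0],
    [0,-0.01,0,0,0,0],
  ],
)

```text
t: 9.05
tool_pos: [0.588, 0.163, 0.1923]
orientation: [-3.141, 0.057, 0.0]
force: [-0.5, -2.2, 2.2]
opening: 0.0004
gripper_force: 0.9
```

Call:
arm_command(
  increments=[
    [0,-0.003,0,0,0,0],
    [0,-0.005,0,0,0,0],
    [0,-0.005,0,0,0,0],
    [0,-0.005,0,0,0,0],
    [0,-0.005,0,0,0,0],
  ],
)

```text
t: 9.68
tool_pos: [0.588, 0.164, 0.1923]
orientation: [-3.141, 0.058, 0.0]
force: [0.3, -1.1, 2.0]
opening: 0.0005
gripper_force: 0.8
```

Call:
arm_command(
  increments=[
    [0,-0.003,0,0,0,0],
    [0,-0.006,0,0,0,0],
    [0,-0.009,0,0,0,0],
    [0,-0.01,0,0,0,0],
    [0,-0.01,0,0,0,0],
  ],
)

```text
t: 10.3
tool_pos: [0.5881, 0.166, 0.1923]
orientation: [-3.141, 0.057, -0.0]
force: [0.6, -0.7, 1.5]
opening: 0.0005
gripper_force: 0.9
```

```bash
python3 - <<'E'
from d import *
s=read_state();print(s["t"],s["tool_pos"],rf(s["tool_pos"]),s["force"],s["gripper_force"])
c=read_camera("side");A=cv2.resize(c["image"][160:220,270:350],(800,600));cv2.imwrite("pics/side5.png",A[:,:,::-1])
E
```

```text
10.3 [0.5880761  0.16598298 0.19233908] [-44.   -0.5] [ 0.64128634 -0.6820924   1.4797334 ] 0.8665601536631584
```

No stop yet. I'll back off and look.

Call:
arm_command(
  increments=[
    [0,0.1,0,0,0,0],
    [0,0.15,-0.15,0,0,0],
    [-0.2,0.2,-0.3,0,0,0],
    [-0.5,0.2,-0.3,0,0,0],
    [-0.75,0.2,-0.3,0,0,0],
  ],
)

```text
t: 10.98
tool_pos: [0.435, 0.1304, 0.2522]
orientation: [-3.141, 0.059, -0.0]
force: [0.1, 0.2, 0.2]
opening: 0.0005
gripper_force: 0.0
```

```bash
python3 - <<'E'
from d import *
s=read_state();print(s["t"],s["tool_pos"],rf(s["tool_pos"]))
t=read_camera("top");c=read_camera("side")
A=cv2.resize(t["image"][170:270,250:350],(400,400),interpolation=2);B=cv2.resize(c["image"][160:240,260:340],(400,400),interpolation=2)
cv2.imwrite("pics/five.png",np.hstack([A,B])[:,:,::-1])
E
```

```text
10.975 [0.43499241 0.13038679 0.25222663] [-85.2 151.2]
```

View pics/five.png

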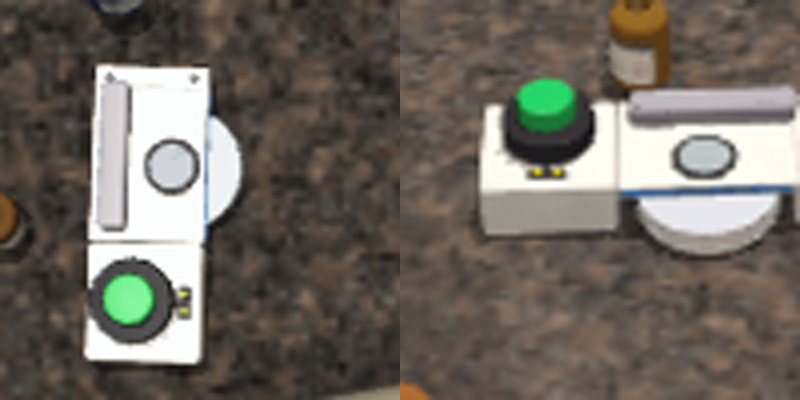

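The dish is well inside the channel and close to home; its visible rim sticks out at top crop x 209–242. Measuring how far.

```bash
python3 - <<'E'
from d import *
t=read_camera("top")
print("rim px",250+242/4,170+172/4,rf(onplane(t,310.2,212.5,.015)))
g=t["image"][212,285:320].astype(int);print(g.tolist())
# sub-pixel rim by fit circle on outer dish edge
h=cv2.cvtColor(t["image"],cv2.COLOR_RGB2HSV);m=(h[...,1]<60)&(h[...,2]>140)
pts=[]
for v in range(202,223):
    row=np.where(m[v,295:330])[0]
    if len(row): pts.append(rf(onplane(t,295+row.max()+.5,v,.015)))
p=np.array(pts);print(p.tolist())
q=p[p[:,0]<-20]
from scipy.optimize import least_squares
print(least_squares(lambda a:np.hypot(q[:,0]-a[0],q[:,1]-a[1])-30,[0,0]).x)
E
```

```text
rim px 310.5 213.0 [-32.4   0.3]
[[240, 242, 240], [121, 121, 118], [125, 126, 129], [201, 205, 211], [209, 213, 218], [209, 213, 218], [209, 213, 218], [208, 213, 218], [209, 213, 218], [208, 212, 218], [208, 212, 218], [209, 213, 218], [209, 213, 218], [124, 125, 128], [67, 66, 67], [249, 250, 245], [147, 164, 183], [234, 236, 239], [239, 241, 243], [239, 241, 243], [239, 241, 243], [239, 241, 243], [239, 241, 243], [241, 244, 246], [236, 240, 242], [120, 121, 121], [71, 63, 56], [80, 69, 59], [88, 74, 64], [94, 78, 68], [94, 77, 67], [87, 71, 59], [86, 70, 58], [89, 74, 63], [86, 71, 60]]
[[-24.7, -19.8], [-26.7, -17.9], [-28.7, -16.0], [-28.7, -14.1], [-30.7, -12.2], [-30.8, -10.3], [-30.8, -8.3], [-30.9, -6.4], [-30.9, -4.5], [-31.0, -2.6], [-31.1, -0.7], [-31.1, 1.3], [-31.2, 3.2], [-31.2, 5.1], [-31.3, 7.0], [-29.5, 9.0], [-29.5, 10.9], [-27.7, 12.8], [-27.7, 14.7], [-25.9, 16.7], [-24.0, 18.6]]
[-1.67795516 -1.30781984]
```

The dish is about 1–2 mm short by sight; the finger backs are about 12.5 mm thick, not 17.5. I go back and creep on to the stop.

Call:
arm_command(
  increments=[
    [0.25,0,0,0,0,0],
    [0.5,0,0,0,0,0],
    [0.758,0,0,0,0,0],
    [0.758,0,0.2,0,0,0],
    [0.758,0,0.3,0,0,0],
  ],
)

```text
t: 11.75
tool_pos: [0.5886, 0.1249, 0.1897]
orientation: [3.141, -0.059, -0.004]
force: [-0.6, -0.2, -0.6]
opening: 0.0006
gripper_force: 0.0
```

Call:
arm_command(
  increments=[
    [0,-0.1,0,0,0,0],
    [0,-0.19,0,0,0,0],
    [0,-0.2,0,0,0,0],
    [0,-0.205,0,0,0,0],
    [0,-0.208,0,0,0,0],
  ],
)

```text
t: 12.38
tool_pos: [0.5899, 0.1674, 0.193]
orientation: [3.141, -0.057, 0.001]
force: [-0.5, -0.8, 1.0]
opening: 0.0008
gripper_force: 0.3
```

Call:
arm_command(
  increments=[
    [0,-0.002,0,0,0,0],
    [0,-0.004,0,0,0,0],
    [0,-0.006,0,0,0,0],
    [0,-0.007,0,0,0,0],
    [0,-0.007,0,0,0,0],
  ],
)

```text
t: 13.0
tool_pos: [0.59, 0.1687, 0.1926]
orientation: [3.141, -0.058, 0.001]
force: [1.2, -3.2, 4.5]
opening: 0.0006
gripper_force: 2.9
```

Call:
arm_command(
  increments=[
    [0,-0.002,0,0,0,0],
    [0,-0.004,0,0,0,0],
    [0,-0.004,0,0,0,0],
    [0,-0.004,0,0,0,0],
    [0,-0.004,0,0,0,0],
  ],
)

```text
t: 13.62
tool_pos: [0.59, 0.1693, 0.1926]
orientation: [3.14, -0.058, 0.001]
force: [0.0, -5.5, 5.4]
opening: 0.0006
gripper_force: 3.9
```

The force rises steeply over 0.6 mm (5.5 N), so the dish is on the stop. I back off, move aside and check.

Call:
arm_command(
  increments=[
    [0,0.1,0,0,0,0],
    [0,0.15,-0.15,0,0,0],
    [-0.2,0.2,-0.4,0,0,0],
    [-0.5,0.2,-0.4,0,0,0],
    [-0.7,0.2,-0.4,0,0,0],
  ],
)

```text
t: 14.25
tool_pos: [0.4463, 0.1342, 0.2719]
orientation: [-3.14, 0.058, 0.001]
force: [-0.4, -0.5, 0.2]
opening: 0.0004
gripper_force: 0.0
```

```bash
cat > chk.py <<'E'
from d import *
from scipy.optimize import least_squares
s=read_state();print(s["t"],s["tool_pos"],rf(s["tool_pos"]))
t=read_camera("top");h=cv2.cvtColor(t["image"],cv2.COLOR_RGB2HSV);m=(h[...,1]<60)&(h[...,2]>140)
pts=[]
for v in range(202,223):
    row=np.where(m[v,295:330])[0]
    if len(row): pts.append(rf(onplane(t,295+row.max()+.5,v,.015)))
q=np.array(pts);q=q[q[:,0]<-20];print(q.min(0),least_squares(lambda a:np.hypot(q[:,0]-a[0],q[:,1]-a[1])-30,[0,0]).x)
print(t["image"][212,300:315,0])
E
python3 chk.py
```

```text
14.25 [0.44628766 0.13418317 0.27193659] [-81. 140.]
[-29.3 -19.7] [ 0.50853157 -0.91628336]
[247 141 229 236 235 235 235 238 224  92  76  68  77  85  90]
```

The dish moved a further 2 mm and its centre is now at about 0.5 mm, so it is home. On to the button.

Call:
arm_command(
  increments=[
    [0.1,-0.12,0,0,0,0],
    [0.2,-0.25,0,0,0,0],
    [0.3,-0.38,0,0,0,0],
    [0.38,-0.485,0,0,0,0],
    [0.38,-0.485,0.1,0,0,0],
  ],
)

```text
t: 14.92
tool_pos: [0.5291, 0.2296, 0.2528]
orientation: [-3.14, 0.056, -0.004]
force: [0.6, -0.3, -0.0]
opening: 0.0006
gripper_force: 0.0
```

Call:
arm_command(
  increments=[
    [0,0,0.05,0,0,0],
    [0,0,0.09,0,0,0],
    [0,0,0.1,0,0,0],
    [0,0,0.105,0,0,0],
    [0,0,0.105,0,0,0],
  ],
)

```text
t: 15.55
tool_pos: [0.5281, 0.2289, 0.2319]
orientation: [-3.141, 0.058, -0.001]
force: [-1.5, -2.2, 2.7]
opening: 0.0004
gripper_force: 1.3
```

```bash
python3 - <<'E'
from d import *
s=read_state();print(s["t"],s["tool_pos"],rf(s["tool_pos"]),s["force"],s["tool_pos"][2]-.186)
c=read_camera("side");A=cv2.resize(c["image"][140:220,250:350],(750,600));cv2.imwrite("pics/side6.png",A[:,:,::-1])
E
```

```text
15.55 [0.52812588 0.22890075 0.23193181] [16.7 61.7] [-1.48951761 -2.1571339   2.70154896] 0.045931809843697935
```

View pics/side6.png

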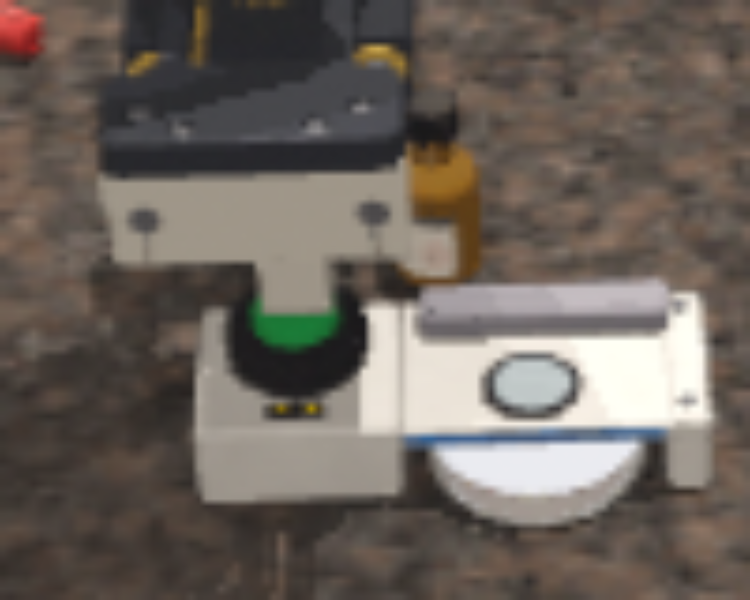

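The fingertips stand centred over the green button (crop 295,320), and the dish is in the channel. Pressing down in small steps.

Call:
arm_command(
  increments=[
    [-0.01,0,0,0,0,0],
    [-0.01,0,0.01,0,0,0],
    [-0.01,0,0.02,0,0,0],
    [-0.01,0,0.02,0,0,0],
    [-0.01,0,0.02,0,0,0],
  ],
)

```text
t: 16.23
tool_pos: [0.5267, 0.2293, 0.2292]
orientation: [-3.14, 0.057, -0.004]
force: [-2.1, -1.2, 14.5]
opening: 0.0003
gripper_force: 7.2
```

Call:
arm_command(
  increments=[
    [0,0,0.005,0,0,0],
    [0,0,0.01,0,0,0],
    [0,0,0.01,0,0,0],
    [0,0,0.01,0,0,0],
    [0,0,0.01,0,0,0],
  ],
)

```text
t: 16.85
tool_pos: [0.5268, 0.2294, 0.2289]
orientation: [-3.14, 0.057, -0.004]
force: [-8.8, -4.4, 28.2]
opening: 0.0005
gripper_force: 14.4
```

Call:
arm_command(
  increments=[
    [0,0,0.005,0,0,0],
    [0,0,0.01,0,0,0],
    [0,0,0.01,0,0,0],
    [0,0,0.01,0,0,0],
    [0,0,0.01,0,0,0],
  ],
)

```text
t: 17.48
tool_pos: [0.5269, 0.2294, 0.2286]
orientation: [-3.141, 0.057, -0.004]
force: [-16.6, -7.6, 42.3]
opening: 0.0005
gripper_force: 21.6
```

It is hard against a stop at tip height about 43 mm. I ease the force and check by camera that the button is really down.

Call:
arm_command(
  increments=[
    [0,0,-0.014,0,0,0],
    [0,0,-0.014,0,0,0],
    [0,0,-0.014,0,0,0],
    [0,0,-0.014,0,0,0],
    [0,0,-0.014,0,0,0],
  ],
)

```text
t: 18.1
tool_pos: [0.5268, 0.2294, 0.2291]
orientation: [-3.14, 0.057, -0.004]
force: [-6.5, -3.3, 22.8]
opening: 0.0004
gripper_force: 11.5
```

```bash
python3 - <<'E'
from d import *
import pickle
c0=pickle.load(open("c0.pkl","rb"))["side"];c=read_camera("side")
for k in(c0,c):
    h=cv2.cvtColor(k["image"],cv2.COLOR_RGB2HSV);m=((h[...,1]>120)&(h[...,2]>50)&(abs(h[...,0].astype(int)-65)<20));m[:165]=0;m[205:]=0;m[:,:270]=0;m[:,310:]=0
    v,u=np.where(m);print("green rows",v.min(),v.max(),"cols",u.min(),u.max())
    q=onplane(k,288,180,.04);print([np.round(proj(k,(.526,.2168,z)),1).tolist() for z in(.037,.043,.049)])
A=[cv2.resize(k["image"][160:210,265:315],(400,400),interpolation=2) for k in(c0,c)];cv2.imwrite("pics/press.png",np.hstack(A)[:,:,::-1])
E
```

```text
green rows 176 186 cols 283 294
[[288.5, 186.8], [288.3, 184.6], [288.1, 182.3]]
green rows 181 186 cols 283 295
[[288.5, 186.8], [288.3, 184.6], [288.1, 182.3]]
```

View pics/press.png

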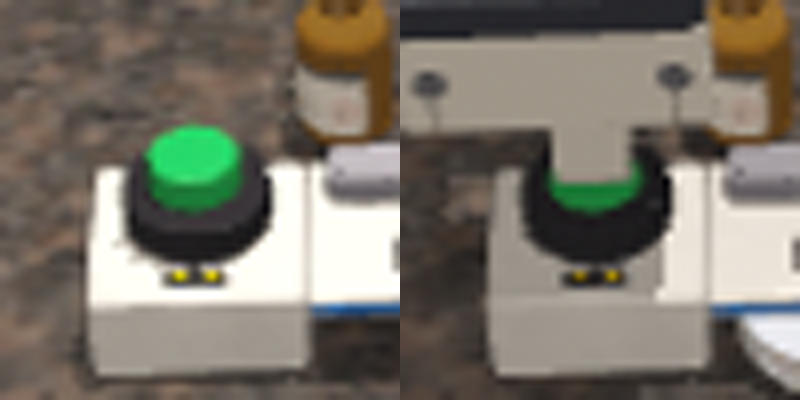

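Left is released, right is pressed: the green clearly sits lower under the finger. I'm out of picture views, so I check the released top height numerically; it should be about 49 mm if the stop at 43 mm is full travel.

```bash
python3 - <<'E'
from d import *
import pickle
C=pickle.load(open("c0.pkl","rb"));s,t=C["side"],C["top"];c=read_camera("side")
for k in(s,c): print(k["image"][174:190,281:298,1].tolist().__str__().replace("], [","\n"))
h=cv2.cvtColor(s["image"],cv2.COLOR_RGB2HSV);m=green(s["image"],(270,170,310,200))&(h[...,2]>185)
b=cv2.fitEllipse(cont(m)[0]);a=cv2.fitEllipse(cont(green(t["image"],(262,225,310,266)))[0]);print(b)
o1,d1=ray(t,*a[0]);o2,d2=ray(s,*b[0])
x=np.linalg.lstsq(np.c_[d1,-d2],o2-o1,rcond=None)[0];print(o1+d1*x[0],o2+d2*x[1])
E
```

```text
[[67, 67, 78, 94, 96, 99, 111, 104, 98, 96, 98, 103, 100, 97, 92, 91, 85
88, 99, 99, 87, 86, 91, 103, 127, 131, 110, 106, 100, 99, 99, 92, 88, 88
88, 86, 85, 85, 122, 159, 213, 218, 219, 219, 217, 175, 115, 94, 86, 85, 91
96, 96, 93, 156, 212, 217, 218, 217, 218, 219, 218, 219, 197, 116, 82, 88, 99
89, 90, 118, 208, 217, 217, 218, 218, 219, 219, 219, 219, 219, 163, 81, 66, 85
90, 67, 153, 212, 218, 218, 218, 219, 218, 219, 219, 220, 219, 168, 81, 52, 63
68, 54, 89, 208, 218, 218, 219, 219, 219, 219, 220, 220, 210, 146, 70, 52, 52
71, 52, 82, 173, 212, 218, 219, 219, 218, 220, 222, 200, 156, 123, 67, 52, 53
52, 51, 69, 111, 154, 185, 207, 213, 202, 198, 180, 143, 125, 117, 73, 54, 53
52, 52, 63, 107, 119, 125, 123, 126, 130, 127, 125, 124, 121, 101, 61, 53, 54
52, 52, 41, 105, 114, 119, 122, 123, 123, 125, 124, 120, 115, 76, 55, 54, 54
52, 54, 54, 41, 88, 112, 118, 119, 120, 120, 119, 89, 58, 52, 53, 54, 46
43, 53, 55, 53, 54, 68, 60, 77, 84, 69, 56, 55, 53, 53, 53, 49, 29
30, 46, 50, 54, 54, 55, 55, 54, 54, 54, 53, 53, 53, 54, 52, 32, 28
46, 30, 33, 43, 53, 58, 56, 54, 56, 56, 55, 57
[... 764 characters left out ...]
 127, 126, 126, 118, 108, 56, 29, 24
28, 28, 56, 111, 119, 118, 118, 119, 119, 119, 119, 120, 119, 91, 42, 25, 26
29, 28, 28, 103, 116, 121, 121, 120, 121, 122, 123, 120, 111, 60, 29, 27, 27
28, 28, 28, 27, 87, 115, 120, 122, 124, 121, 119, 81, 37, 26, 27, 43, 39
27, 27, 28, 28, 28, 47, 50, 72, 75, 54, 31, 25, 26, 25, 26, 27, 26
27, 29, 27, 27, 29, 28, 28, 27, 29, 28, 28, 26, 28, 29, 29, 26, 28
46, 29, 28, 29, 29, 29, 28, 25, 28, 28, 29, 29, 28, 26, 26, 26, 28
47, 27, 28, 29, 28, 27, 30, 28, 28, 28, 25, 27, 29, 28, 26, 28, 63]]
((288.623046875, 178.92807006835938), (6.113959312438965, 9.378860473632812), 85.50457000732422)
[0.52582412 0.22817143 0.04811334] [0.52706561 0.22830905 0.04819794]
```

The released top is at 48.2 mm, and the green's side edge dropped about 2.2 px (about 6 mm). With the hard stop as well, that is full travel. Releasing now: straight up, then aside.

Call:
arm_command(
  increments=[
    [0,0,-0.05,0,0,0],
    [0,0,-0.2,0,0,0],
    [0,0,-0.4,0,0,0],
    [-0.2,0.2,-0.4,0,0,0],
    [-0.4,0.4,-0.4,0,0,0],
  ],
)

```text
t: 18.82
tool_pos: [0.4421, 0.1516, 0.306]
orientation: [-3.141, 0.056, 0.001]
force: [-0.5, -1.1, 0.5]
opening: 0.0007
gripper_force: 0.0
```

Call:
arm_command(
  increments=[
    [-0.1,0.1,0,0,0,0],
    [-0.2,0.2,0,0,0,0],
    [-0.2,0.2,0,0,0,0],
    [-0.2,0.2,0,0,0,0],
    [-0.2,0.2,0,0,0,0],
  ],
)

```text
t: 19.45
tool_pos: [0.4021, 0.114, 0.3061]
orientation: [-3.141, 0.057, 0.0]
force: [-0.7, 0.2, -0.2]
opening: 0.0006
gripper_force: 0.0
```

```bash
python3 chk.py; python3 - <<'E'
from d import *
import pickle
C=pickle.load(open("c0.pkl","rb"));s=C["side"];c=read_camera("side")
f=lambda k:cv2.fitEllipse(cont(green(k["image"],(270,170,310,200)))[0])[0]
print(f(s),f(c))
for n,(x0,y0,x1,y1) in dict(blue=(352,155,376,198),viol=(372,180,400,232),oil=(300,150,316,182)).items():
    print(n,np.abs(s["image"][y0:y1,x0:x1].astype(int)-c["image"][y0:y1,x0:x1]).mean())
E
```

```text
19.45 [0.402081   0.11400641 0.30612886] [-102.8  183.5]
[-29.3 -19.7] [ 0.50853157 -0.91628336]
[248 144 231 237 237 237 237 238 225  92  75  70  77  86  91]
(288.8780517578125, 180.5150146484375) (288.8728332519531, 180.4601593017578)
blue 4.021640826873385
viol 3.35989010989011
oil 4.009765625
```

The dish is home and unchanged, the button is back up, and the bottles haven't moved.

```bash
python3 -c "
from plant import *
print(close_job())"
```

```text
the job is handed in; nothing more can be done
None
```

The job is handed in at about 19.5 s: I pushed the dish home against the stop, then pressed the green button fully down and released it, and the last camera check showed the dish still home and the bottles unmoved.

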